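# Brake lever check on a clamped scooter handlebar

### The job

A scooter handlebar is clamped in the bench vice with a rebuilt brake lever on it. With the outside of the fingers, press the brake lever in towards its grip as far as it will go, let it spring right back out, then press it in to its stop again and finish while still holding it pressed firmly against that stop, so that the gap left between lever and grip can be measured. Only press from the lever's outer side, do not force it or twist its clamp on the bar, do not grip or hook anything, and leave the rubber grips, the thumb throttle and the things on the bench alone.

Things in the scene. Friction and masses are not known exactly. Their poses are not given: they have to be found in the camera images.
- vice: Grey bench vice fixed to the bench. Origin on the bench, under the middle of the jaws; z up. The handlebar runs along its y axis and passes through its jaws, the brake lever is on the half towards +y and stands out from the bar towards +x. Jaws 100 mm along y, tops 152 mm above the bench; the screw with its cross bar points to -x and reaches 145 mm that way.
- handlebar: Straight dark steel tube, 22 mm diameter, 540 mm long, fixed in the vice. Origin at its middle, on its axis, 140 mm above the bench; its y axis runs along the tube towards the end with the brake lever, z up.
- grip: Black rubber hand grip, 31 mm diameter (end flanges 39 mm), on the brake lever's end of the bar, from y = 142 to 267 mm in the handlebar frame. Its origin is the handlebar's origin (not the grip's middle). Fixed; not to be touched.
- brake_clamp (a joint): Angle (rad) by which the brake clamp with its dark master cylinder and lever is turned down about the bar: 0 = lever level with the bar, about 0.4 = lever drooping below it. Held by clamp friction (slips above about 5 N m); it differs from start to start and is to be left as it is.
- lever_pivot (a point): Centre of the lever's pivot pin, on the brake clamp, 42 mm out from the bar axis and 112 mm along the bar from the middle of the vice. z along the pin (up, tilted by the droop), y along the bar towards its end, x away from the bar. Does not move when the lever is pressed.
- brake_lever (a joint): Angle of the aluminium brake lever about its pin, rad: 0 = fully out, 0.26 = its firm stop, with about 20 mm of gap left to the grip. A spring returns it. Pressed at lever_face it takes about 2.5 N to start, 6 N just before the stop (up to 10 N if the finger rubs along the blade), and is stiff past 0.26. Blade's middle 140 mm above the bench with the clamp level, about 112 mm at most droop.
- lever_face (a point): Where the lever is pressed: mid-height of the blade's outer face, 95 mm along from the pivot. x = out of the face, away from the grip (press along -x), y = along the blade to its ball end, z = up, along the pin. Face 77 mm from the bar axis when out; the stop is 26 mm further in. Blade straight from y = -45 to 35 mm, 10 mm thick, 16 mm high. Loose things within 120 mm are under 60 mm tall.
- throttle: Small black thumb throttle paddle at the other half of the bar, next to the other grip. Origin on the bar axis. Spring-loaded; not to be touched.
- grip_far: Rubber grip like the first, on the other end of the bar (y = -269 to -144 mm in the handlebar frame); origin at the handlebar's origin. Not to be touched.
- calliper: Loose steel slide calliper lying on the bench, 230 x 65 x 12 mm, origin under the middle of its beam.
- hex_key: Loose dark L-shaped hex key lying on the bench under the bar, 120 x 36 mm, 8 mm thick.
- screwdriver: Loose screwdriver lying on the bench, black handle.
- printed_bracket: Loose grey 3D-printed angle bracket, 60 x 36 x 42 mm high, standing on the bench near the end of the bar.
- bolt_tray: Loose steel tray, 120 x 90 x 30 mm, two compartments.
- spray_bottle: Loose white spray bottle with blue trigger head, 64 mm diameter, 164 mm high, standing beyond the vice.
- mug: Loose white mug, 80 mm diameter, 92 mm high.

How it is judged:
By the outcome, as a careful person would: the job done as asked, in the order asked, and still so for the second after the job is handed in, while the arm keeps its last pose, push and grip.
It also fails if it takes over 40 s, if anything falls off the work surface, if the arm or the gripper's body presses on something with over 40 N, if the wrist force passes 120 N, or if a joint passes its speed limit or range.

### The arm

A 6-joint arm with a two-finger parallel gripper is mounted at the origin on the work surface. World frame = base frame: x ahead of the robot, y to its left, z up, the work surface at z = 0. Lengths are in m, angles in rad, forces in N, time in s.
With the tool pointing down it reaches from about 0.25 to 0.775 m from the base axis. Payload 4 kg.
Tool frame: the origin (TCP) lies midway between the tips of the shut fingers; the grasp point (between the pads) lies 19 mm behind it (robot.grip_depth is the distance from the TCP to the grasp point, in m); y points along the fingers, z is the direction in which the jaws open and shut, and the axes are right-handed (so a half turn about y gives the same grasp; the last joint's range is limited). The gripper opens to 94 mm and grips with 3 to 60 N. Pads are 16 mm wide; open, the fingers measure 119 mm over their backs; the gripper's body (75 mm by 177 mm) begins 78 mm behind the grasp point.
Start: joints at [1.2, 0.087, 1.371, -0, 1.684, -0.103], TCP at [0.146, 0.53, 0.206] pointing down, gripper open.
Joint ranges: [-3.1, 3.1], [-0.76, 2.03], [0.27, 2.55], [-1.08, 4.22], [0.17, 2.65], [-2.57, 2.57]. Speed limits (rad/s): [2.79, 2.79, 3.14, 3.14, 3.14, 3.14].

### API

Orientations are given as a unit quaternion [w, x, y, z].
In Python, from workcell import status, cams, sign_off, robot gives the robot as it stands.
- The arm moves only by the tool arm_command, never from a script. Its argument "moves" is a list of rows, each a list of 3 entries, a list of its own where there are three numbers: the turn, a rotation vector about the tool's x, y, z in degrees, then the shift along the tool's x, y, z in mm, then the finger opening in mm, from 0 to 94. In form: [[[rx, ry, rz], [x, y, z], jaw], ...]. A call has 1 to 8 rows; each row is the pose to reach, as a shift and turn from the pose commanded when the call began, along the tool's axes at that moment; what a row does not reach only later rows make up. A row lasts 1/12 s, in which the tool goes at most 41.7 mm and 7.16 degrees, less where a joint would pass 70% of its speed; a pose out of reach is approached as far as the arm can. A call with a gripper value outside its range is refused whole. The fingers move at their own pace and stop on an object; the grip force is fixed at half the most. Time passes only in rows, so rows that repeat a pose let the fingers close. It gives the time, the measured TCP pose, the force and the opening at its end, in the units of the state.
- status.sense(): the state, without advancing time (a new reading comes with each control period).
- cams.capture(name): name is "scene" or "top" or "wrist"; returns a dict with "frame" (384x512x3 uint8, red, green, blue), "z_map" (384x512 float32, m along the optical axis (not along the pixel's ray), 0 where there is no reading), "fx", "fy", "cx", "cy" (pixels), "rvec" (rotation vector, rad) and "tvec" (3), from world to camera coordinates, as OpenCV has them; the wrist camera has in their place "hand_eye" (4x4, takes a point from camera to tool coordinates, whose origin is the TCP and whose axes are the tool frame's). Camera axes: x right, y down, z forward; pixel columns grow to the right and rows downward; lengths in m; the calibration is good to about 2 mm. The wrist camera is an equidistant fisheye: a pixel r from the principal point sees the ray r / f radians off the axis. A picture is of the moment at which its call begins: read the wrist's pose just before it.
- sign_off(): hands the job in, once; it reports no verdict.
The state is a dict: "clock": time; "joints": joint angles; "joint_velocities": joint speeds; "joint_torque": joint torques, N m; "tool_pos": TCP position; "ee_rot": TCP orientation; "contact_force": force on the tool from outside, world axes, zero at the start; "wrist_torque": the same for the moment, N m; "finger_gap": finger opening in m.
Only numpy, scipy, OpenCV 4.12 (cv2) and the standard library are available. Lean on these libraries where they do the work, as an engineer would, in place of code of your own. Each camera call takes 0.05 s, during which the arm holds its last target. There are 200 camera calls.

## Working session

There is one attempt and no reset: what is moved stays moved. The work goes in short steps, Python scripts to look and compute and a tool call to move; the robot and the scene stay as the last step left them, time stands still between calls to the robot, and variables do not carry over. Pictures are saved under pics/ and viewed, about 8 in all and at most 12, crops included, and the job is handed in when it is done.

Besides the shell and the picture viewer there is one more tool, called after "Emit:" as name(argument=value, ...), one argument or row to a line, values as JSON. arm_command: Moves the arm, as the interface text tells. Its arguments: {"type":"object","properties":{"moves":{"type":"array"}},"required":["moves"]}

```bash
mkdir -p pics; ls
cat > h.py <<'E'
import numpy as np, cv2
from scipy.spatial.transform import Rotation as R
from workcell import status, cams, sign_off, robot
def pts(c):
    z=c["z_map"]; v,u=np.indices(z.shape)
    P=np.stack([(u-c["cx"])/c["fx"]*z,(v-c["cy"])/c["fy"]*z,z],-1)
    M=cv2.Rodrigues(np.array(c["rvec"],float))[0]
    W=(P-np.array(c["tvec"]).ravel())@M
    W[z==0]=np.nan
    return W
E
python3 - <<'E'
from h import *
s=status.sense(); print(s)
ims=[]
for n in ("scene","top"):
    c=cams.capture(n); np.savez(n+".npz",**c); ims.append(c["frame"])
    cv2.imwrite(f"pics/{n}.png",cv2.resize(c["frame"][:,:,::-1],(768,576)))
E
```

```text
pics
{'clock': 0.0, 'joints': array([ 1.19989763e+00,  8.79578571e-02,  1.37225288e+00, -2.54480144e-05,
        1.68360066e+00, -1.03098124e-01]), 'joint_velocities': array([-0.000499  ,  0.00054089, -0.00081757, -0.00053115,  0.00017913,
        0.0012793 ]), 'joint_torque': array([-1.27319538e-03, -3.40195084e+01, -3.02419889e+01,  7.15941866e-02,
        3.30932031e-02, -1.92719817e-04]), 'tool_pos': array([0.1453465 , 0.52987359, 0.20430333]), 'ee_rot': array([-0.70001211,  0.70154133, -0.09457554,  0.09422458]), 'contact_force': array([-0.64843806,  0.1348004 , -0.30401002]), 'wrist_torque': array([ 0.01663256, -0.04822829,  0.03104379]), 'finger_gap': 0.09358657010871564}
```

View pics/scene.png

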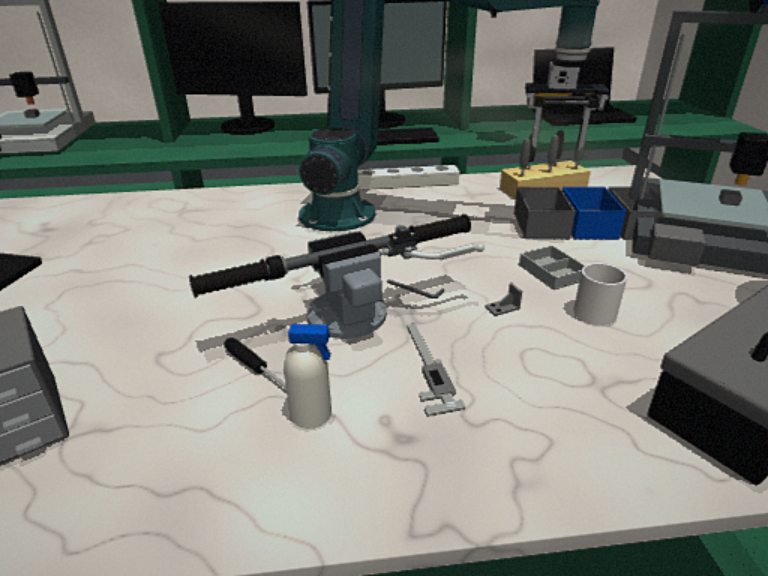

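View pics/top.png

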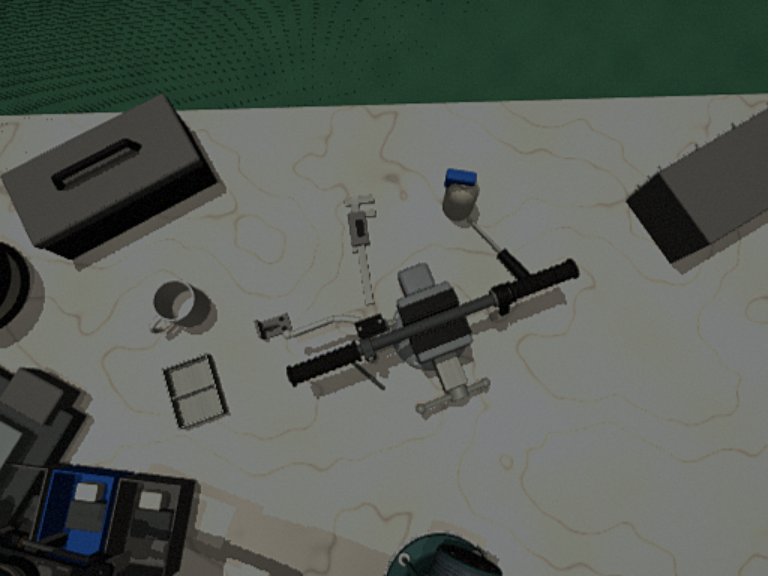

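The scene shows the lever on the image-right end. In the top view the lever blade runs from about (290,333) to (365,318), the near grip from (290,375) to (358,352), and the bracket sits at (272,326) by the ball end. Next I'll measure.

Run:
```python
from h import *
c=dict(np.load("top.npz")); W=pts(c)
def at(u,v): return W[int(v/1.5),int(u/1.5)].round(3)
for p in [(290,375),(325,363),(355,353),(574,268),(500,295),(295,333),(310,328),(325,322),(340,319),(355,317),(370,325),(272,326),(284,320),(265,330),(360,225)]: print(p,at(*p))
# bar axis fit from grip tops in a mask
m=(W[...,2]>.13)&(W[...,2]<.165)
v,u=np.indices(m.shape)
A=W[m&(u<236)&(v>225)&(u>185)]; B=W[m&(u>345)&(v<205)]
print(len(A),len(B))
a,b=A[:,:2].mean(0),B[:,:2].mean(0); print(a,b,A[:,2].max(),B[:,2].max())
# map of lever region
for r in range(205,256,2): print(r,*[ '%4d'%(1000*W[r,q,2]) if W[r,q,2]>.0 else '   .' for q in range(176,256,4)])
```

```text
(290, 375) [0.395 0.249 0.157]
(325, 363) [0.414 0.191 0.154]
(355, 353) [0.43  0.139 0.154]
(574, 268) [ 0.567 -0.248  0.157]
(500, 295) [ 0.523 -0.115  0.159]
(295, 333) [0.47  0.246 0.13 ]
(310, 328) [0.48  0.22  0.128]
(325, 322) [0.489 0.193 0.132]
(340, 319) [0.494 0.167 0.128]
(355, 317) [0.496 0.14  0.131]
(370, 325) [0.478 0.113 0.155]
(272, 326) [0.499 0.309 0.028]
(284, 320) [0.513 0.29  0.007]
(265, 330) [0.493 0.329 0.004]
(360, 225) [0.704 0.133 0.012]
589 4638
[0.41270359 0.19705184] [ 0.70756329 -0.50199719] 0.15994097874150015 0.16120787003875459
205    .    .    0    .    1    0    1    1    0    .    .    0    0    .    .    0    .    1    0    0
207    1    .    2    .    2    .    0    0    .    0    .    .    .    .    .    .    .    0    .    3
209    .    .    1    .    .    .    .    1    .    2    2    0    1    1    .    0    2    0    1  156
211    0    .    7    5    3    1    .    .    2    .    .  133  129  129  132  131    .    2  157  154
213    0    5    4    9    5    .    .    3    .    .  129  131  128  131  130  131  137  160  159  158
215    7  
[... 1473 characters left out ...]
0  149  154  156  154  157  158  153  150  144    0    5    .    .    .    .
245    .    .    0    .  149  153  151  154  153  159  152  148  139    .    .    0    8    .    0    2
247    2    .    .    .  157  153  157  155  155  150  145    .    .    0    0    .    7    6    0    .
249    .    .    0    .  159  152  151  152  148  143    3    0    0    .    .    0    2    6    2    .
251    0    .    .    .  146  153  152  152  140    .    2    .    0    .    1    2    1    1    7    0
253    2    .    2    3    .  151  152    3    0    0    2    0    .    1    1    3    .    .    5    1
255    .    3    .    0    1  151    0    .    4    0    0    1    .    1    3    .    .    .    .    6
```

```bash
cat > frame.py <<'E'
from h import *
def frame():
    c=dict(np.load("top.npz")); W=pts(c); v,u=np.indices(W.shape[:2])
    ok=(W[...,2]>.145)&(W[...,2]<.165)&(W[...,0]<.62)&(W[...,0]>.36)
    A=W[ok&(u<234)&(v>228)&(u>185)]; B=W[ok&(u>345)&(u<390)&(v<200)]
    a,b=A.mean(0),B.mean(0); y=a-b; y[2]=0; y/=np.linalg.norm(y)
    x=np.cross(y,[0,0,1]); sA,sB=A@y,B@y
    C=a+0
    # along-bar origin from outer tips
    s0=(sA.max()+sB.min())/2
    C=a-y*(a@y-s0); C[2]=.14
    m=(W[...,2]>.112)&(W[...,2]<.142)&(u<236)&(u>190)&(v<228)&(v>205)
    L=(W[m]-C)@np.stack([x,y,[0,0,1]],1)
    return C,x,y,L,(sA.min()-s0,sA.max()-s0,sB.min()-s0,sB.max()-s0,(b-C)@x)
if __name__=="__main__":
    C,x,y,L,e=frame(); print("C",C,"x",x,"y",y,np.round(e,3))
    for k in np.arange(.14,.27,.015):
        q=L[abs(L[:,1]-k)<.0075]
        if len(q): print(round(k,3),len(q),np.percentile(q[:,0],[2,50,98]).round(4),np.median(q[:,2]).round(4)+.14)
    for dd in (.2,.25,.3): print(dd,.14-.077*np.sin(dd),.14-.072*np.sin(dd)+.008*np.cos(dd))
    s=status.sense(); q=s["ee_rot"]; Rt=R.from_quat([*q[1:],q[0]]).as_matrix(); print(Rt.round(3))
E
python3 frame.py
```

```text
C [ 0.48194348 -0.00062514  0.14      ] x [ 0.94457463  0.32829677 -0.        ] y [-0.32829677  0.94457463  0.        ] [ 0.152  0.269 -0.269 -0.156  0.   ]
0.14 31 [0.0532 0.0607 0.0688] 0.13040000000000002
0.155 27 [0.0603 0.0668 0.0747] 0.1287
0.17 25 [0.0645 0.0694 0.0747] 0.13130000000000003
0.185 26 [0.0654 0.0695 0.0758] 0.1302
0.2 27 [0.0652 0.0696 0.0753] 0.13010000000000002
0.215 26 [0.0653 0.0703 0.0758] 0.13090000000000002
0.23 26 [0.0653 0.0696 0.0751] 0.1297
0.245 27 [0.0666 0.0732 0.0825] 0.12930000000000003
0.26 1 [0.0672 0.0672 0.0672] 0.1267
0.2 0.1247024615287803 0.13353634080548554
0.25 0.12094989513740174 0.12993821430735952
0.3 0.11724494408707686 0.12636523703338842
[[ 0.964 -0.001  0.265]
 [-0.265 -0.002  0.964]
 [-0.    -1.    -0.002]]
```

```bash
cat > plan.py <<'E'
from frame import *
C,x,y,L,e=frame(); zz=np.array([0,0,1.])
def goal(out,up,th=0.,d=.25,down=.015,along=0.):
    """tool pose: finger back 'out' m off the face, tip 'down' below blade middle + up, lever turned in by th"""
    xd=np.cos(d)*x-np.sin(d)*zz; zd=np.cos(d)*zz+np.sin(d)*x
    piv=C+.112*y+.042*xd
    Q=np.stack([xd,y,zd],1)
    Q2=Q@R.from_rotvec([0,0,th]).as_matrix()
    p=piv+Q2@np.array([.035+.0125+out,.095+along,up-down])
    X,Y,Z=Q2.T
    return p,np.stack([-Y,-Z,X],1)
def pose():
    s=status.sense(); q=s["ee_rot"]; return s["tool_pos"],R.from_quat([*q[1:],q[0]]).as_matrix(),s
def delta(g,ref=None):
    p,M,s=pose() if ref is None else ref
    return R.from_matrix(M.T@g[1]).as_rotvec(degrees=True).round(2),(M.T@(g[0]-p)*1e3).round(1)
E
python3 - <<'E'
from plan import *
print(cams.capture("wrist")["hand_eye"].round(3))
# th sign: pressing moves face toward -x
for th in(0,.26): print(goal(0,0,th)[0])
g=goal(.045,.06); print(g[0],delta(g))
E
```

```text
[[-0.     0.961  0.277 -0.081]
 [-0.    -0.277  0.961 -0.179]
 [ 1.     0.     0.    -0.   ]
 [ 0.     0.     0.     1.   ]]
[0.49239198 0.22215261 0.10332366]
[0.46561831 0.22239469 0.10976089]
[0.54759792 0.24134001 0.15032523] (array([-13.09,  55.19,   6.97]), array([ 464.3,   54.5, -171.9]))
```

Emit:
arm_command(
  moves=[
    [[-1.5,6.5,1],[30,0,-11],0],
    [[-3,13,2],[68,0,-25],0],
    [[-5,20,3],[106,0,-39],0],
    [[-6.5,27,3.5],[144,0,-53],0],
    [[-8,34,4.5],[182,0,-67],0],
    [[-10,41,5.5],[220,0,-81],0],
    [[-11.5,48,6],[258,0,-95],0],
    [[-13,55,7],[296,0,-109],0],
  ],
)

```text
clock: 0.82
tool_pos: [0.4033, 0.3457, 0.2052]
ee_rot: [-0.503, 0.644, -0.456, 0.353]
contact_force: [-0.5, 0.8, -0.3]
finger_gap: 0.0446
```

Run:
```python
from plan import *
p,M,s=pose(); print(p,s["contact_force"],s["finger_gap"],delta(goal(.045,.06)))
```

```text
[0.40329302 0.34574561 0.20517095] [-0.47543871  0.83518881 -0.28923024] 0.04456808029727445 (array([-0.15,  0.41, -0.08]), array([146.8,  28. , 111.3]))
```

Emit:
arm_command(
  moves=[
    [[0,0,0],[20,0,30],0],
    [[0,0,0],[45,0,60],0],
    [[0,0,0],[70,0,90],0],
    [[0,0,0],[100,0,111],0],
    [[0,0,0],[130,0,111],0],
    [[0,0,0],[147,10,111],0],
    [[0,0,0],[147,28,111],0],
    [[0,0,0],[147,28,111],0],
  ],
)

```text
clock: 1.48
tool_pos: [0.5455, 0.2412, 0.1468]
ee_rot: [-0.502, 0.646, -0.456, 0.351]
contact_force: [-0.6, -0.3, -0.9]
finger_gap: 0.0004
```

Run:
```python
from plan import *
p,M,s=pose(); print(p,s["contact_force"],s["finger_gap"],delta(goal(.045,.06)),delta(goal(.025,0)))
c=cams.capture("wrist"); np.savez("wrist1.npz",**c)
for n in ["scene"]:
    k=cams.capture(n)["frame"][120:260,180:380]
a=cv2.resize(c["frame"],(512,384)); b=cv2.resize(k,(512,358))
cv2.imwrite("pics/w1.png",cv2.resize(a,(780,585))[:,:,::-1]); cv2.imwrite("pics/s1.png",cv2.resize(k,(780,546))[:,:,::-1])
```

```text
[0.54549125 0.24120122 0.14678071] [-0.64054016 -0.33087565 -0.88846718] 0.00043058216601233245 (array([ 0.18,  0.59, -0.09]), array([ 0.6, -3.9,  1.1])) (array([ 0.18,  0.59, -0.09]), array([  0.5,  56.1, -18.7]))
```

View pics/w1.png

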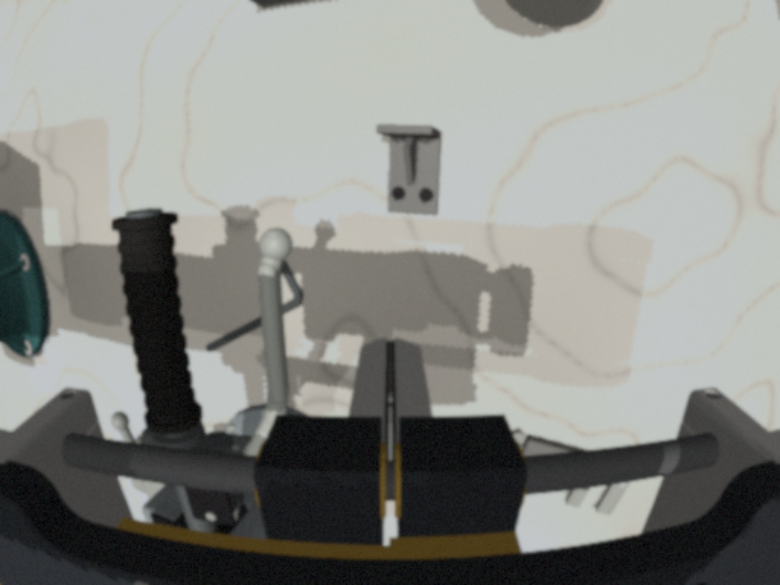

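The wrist view shows the shut fingertips at (390,345). The lever blade runs along (272,300–400), with the ball end at (275,243) and the grip at (155,320). The fingers are on the outer side and the bracket at (415,170) is well clear. Next I descend outside the blade.

Emit:
arm_command(
  moves=[
    [[0,-0.5,0],[0,15,0],0],
    [[0,0.5,0],[0,35,0],0],
    [[0,0.5,0],[0,54,-5],0],
    [[0,0.5,0],[0,56,-15],0],
    [[0,0.5,0],[0,56,-19],0],
    [[0,0.5,0],[0,56,-19],0],
  ],
)

```text
clock: 2.08
tool_pos: [0.5166, 0.2334, 0.1027]
ee_rot: [-0.503, 0.643, -0.455, 0.355]
contact_force: [0.3, 0.2, -0.2]
finger_gap: 0.0002
```

Run:
```python
from plan import *
p,M,s=pose(); print(p,s["contact_force"],s["wrist_torque"],M.T@s["contact_force"])
ref=pose()
for th in (0,.05,.1,.15,.2,.26,.28): print(th,delta(goal(0,0,th),ref))
c=cams.capture("wrist"); np.savez("wrist2.npz",**c)
b=c["frame"][130:340,130:410]
k=cams.capture("scene")["frame"][130:250,200:360]
cv2.imwrite("pics/m2.png",np.vstack([cv2.resize(b,(400,300)),cv2.resize(k,(400,300))])[:,:,::-1])
```

```text
[0.51661114 0.2333755  0.10265139] [ 0.27473944  0.18398655 -0.19597613] [-0.00736966 -0.09129873  0.01047772] [-0.0816231   0.11307012  0.35817911]
0 (array([-0.37,  0.31, -0.03]), array([  2.5,   5.8, -26. ]))
0.05 (array([-0.37, -2.56, -0.02]), array([  0.2,   5.7, -30.7]))
0.1 (array([-0.37, -5.42, -0.01]), array([ -1.8,   5.7, -35.7]))
0.15 (array([-0.37, -8.29,  0.  ]), array([ -3.6,   5.7, -40.7]))
0.2 (array([-3.700e-01, -1.115e+01,  1.000e-02]), array([ -5.1,   5.6, -45.7]))
0.26 (array([ -0.37, -14.59,   0.02]), array([ -6.6,   5.6, -51.9]))
0.28 (array([ -0.37, -15.74,   0.02]), array([ -7.1,   5.6, -54. ]))
```

View pics/m2.png

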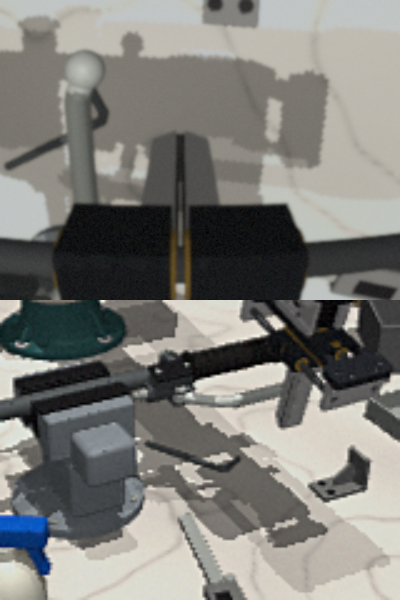

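The wrist crop shows the fingers outside the blade and parallel to it. The scene crop shows the finger tips beside the blade. I'll check the finger blocks' clearance with the wrist depth.

Run:
```python
from plan import *
c=dict(np.load("wrist2.npz")); z=c["z_map"]; v,u=np.indices(z.shape)
a=(u-c["cx"])/c["fx"]; b=(v-c["cy"])/c["fy"]; r=np.hypot(a,b)+1e-9
k=np.tan(r)/r
P=np.stack([a*k*z,b*k*z,z],-1); H=c["hand_eye"]; T=P@H[:3,:3].T+H[:3,3]; T[(z==0)|(r>1.4)]=np.nan
n=lambda q,d=1e3:(q*d).round(0)
f=lambda U,V: n(T[V,U])
# crop coords (400x300 of 280x210 at 130,130): scale .7
for X,Y in [(60,255),(85,210),(165,210),(170,260),(195,210),(285,210),(160,150),(150,195),(20,245),(350,245),(85,72),(80,120),(85,180)]:
    print((X,Y),f(int(130+.7*X),int(130+.7*Y)))
# finger/gripper silhouette toward -z by height (tool y)
q=T.reshape(-1,3)*1e3; q=q[~np.isnan(q[:,0])]
q=q[(abs(q[:,2])<110)&(abs(q[:,0])<60)&(q[:,1]<8)]
for h in range(0,-170,-10):
    w=q[(q[:,1]<=h+5)&(q[:,1]>h-5)]; g=w[w[:,2]>-8]
    if len(w): print(h,len(w),np.percentile(w[:,2],[1,99]).round(0), np.percentile(w[:,0],[1,50,99]).round(0))
```

```text
(60, 255) [ -33. -120.  -22.]
(85, 210) [ -33. -105.  -20.]
(165, 210) [ -34. -105.   -4.]
(170, 260) [ -33. -120.   -2.]
(195, 210) [ -33. -104.    3.]
(285, 210) [ -34. -106.   21.]
(160, 150) [ -9. -21.  -8.]
(150, 195) [ -9. -57. -10.]
(20, 245) [ -29. -112.  -33.]
(350, 245) [ -28. -112.   35.]
(85, 72) [-42. -19. -38.]
(80, 120) [-21. -18. -41.]
(85, 180) [  7. -18. -42.]
0 227 [-107.    5.] [-58.  -9.  50.]
-10 1848 [-105.    9.] [-59. -10.  45.]
-20 4387 [-110.    8.] [-58. -15.  38.]
-30 487 [-110.   12.] [-58.  -9.  18.]
-40 383 [-13.  12.] [-10.  -9.  -7.]
-50 516 [-12.  12.] [-10.  -9.  -8.]
-60 541 [-13.  12.] [-10.  -9.   6.]
-70 160 [-3.  2.] [-10.  -7.   2.]
-80 10 [-2.  2.] [-10.  -9.  -9.]
-100 2532 [-79.  78.] [-34. -29.  10.]
-110 11123 [-76.  76.] [-34. -28.  -0.]
-120 14314 [-77.  76.] [-34. -27. -13.]
-130 9329 [-74.  73.] [-34. -23. -18.]
-140 9632 [-80.  79.] [-34. -23.  -6.]
```

Emit:
arm_command(
  moves=[
    [[0,0,0],[2,6,-8],0],
    [[0,0,0],[2,6,-16],0],
    [[0,0,0],[2,6,-22],0],
    [[0,0,0],[2,6,-25],0],
    [[0,-1.5,0],[1,6,-28],0],
    [[0,-3,0],[0,6,-31],0],
    [[0,-3,0],[0,6,-31],0],
  ],
)

```text
clock: 2.77
tool_pos: [0.4876, 0.2225, 0.1034]
ee_rot: [-0.515, 0.652, -0.442, 0.338]
contact_force: [2.8, 1.2, -0.6]
finger_gap: 0.0004
```

```bash
cat > chk.py <<'E'
from plan import *
ref=p,M,s=pose(); print("t",s["clock"],"F_tool",(M.T@s["contact_force"]).round(2),"torque",s["wrist_torque"].round(2))
for th in (0,.05,.1,.15,.2,.26,.28): print(th,delta(goal(0,0,th),ref))
E
python3 chk.py
```

```text
t 2.7667 F_tool [-0.02 -0.14  3.15] torque [ 0.19 -0.56 -0.01]
0 (array([-0.42,  3.33, -0.04]), array([ 2.2, -0.9,  4.2]))
0.05 (array([-0.42,  0.46, -0.03]), array([-0.4, -1. , -0.5]))
0.1 (array([-0.42, -2.4 , -0.02]), array([-2.7, -1. , -5.3]))
0.15 (array([-0.42, -5.27, -0.01]), array([ -4.7,  -1. , -10.2]))
0.2 (array([-0.42, -8.13,  0.  ]), array([ -6.5,  -1.1, -15.2]))
0.26 (array([-4.200e-01, -1.157e+01,  1.000e-02]), array([ -8.3,  -1.1, -21.3]))
0.28 (array([ -0.42, -12.72,   0.02]), array([ -8.9,  -1.1, -23.4]))
```

Emit:
arm_command(
  moves=[
    [[0,-2,0],[-2,0,-4],0],
    [[0,-4,0],[-4,0,-8],0],
    [[0,-6,0],[-5,0,-12],0],
    [[0,-8,0],[-6.5,0,-15],0],
    [[0,-9.5,0],[-7,0,-18],0],
    [[0,-10.5,0],[-8,0,-20],0],
    [[0,-10.5,0],[-8,0,-20],0],
  ],
)

```text
clock: 3.35
tool_pos: [0.4672, 0.2223, 0.108]
ee_rot: [-0.554, 0.68, -0.393, 0.278]
contact_force: [5.8, 2.2, -1.0]
finger_gap: 0.0005
```

```bash
python3 chk.py
```

```text
t 3.35 F_tool [ 1.34 -0.52  6.08] torque [ 0.3  -1.08  0.02]
0 (array([-0.45, 13.75,  0.04]), array([13.9, -1.2, 21.4]))
0.05 (array([-0.45, 10.88,  0.05]), array([10.6, -1.2, 17.3]))
0.1 (array([-0.45,  8.02,  0.06]), array([ 7.5, -1.3, 13. ]))
0.15 (array([-0.45,  5.15,  0.07]), array([ 4.6, -1.3,  8.6]))
0.2 (array([-0.44,  2.29,  0.08]), array([ 1.9, -1.3,  4. ]))
0.26 (array([-0.44, -1.15,  0.09]), array([-1. , -1.4, -1.7]))
0.28 (array([-0.44, -2.29,  0.1 ]), array([-1.9, -1.4, -3.6]))
```

Just before the stop (6 N, as expected). I'll creep in.

Emit:
arm_command(
  moves=[
    [[0,-0.5,0],[-0.5,0,-1],0],
    [[0,-1,0],[-1,0,-2],0],
    [[0,-1,0],[-1,0,-2.5],0],
    [[0,-1,0],[-1,0,-2.5],0],
  ],
)

```text
clock: 3.68
tool_pos: [0.465, 0.222, 0.1085]
ee_rot: [-0.557, 0.682, -0.388, 0.272]
contact_force: [5.7, 2.6, -2.5]
finger_gap: 0.0005
```

```bash
python3 chk.py|head -1
```

```text
t 3.6833 F_tool [1.14 0.94 6.53] torque [ 0.4  -1.16  0.02]
```

Emit:
arm_command(
  moves=[
    [[0,0,0],[0,0,-0.5],0],
    [[0,0,0],[0,0,-1],0],
    [[0,0,0],[0,0,-1],0],
  ],
)

```text
clock: 3.93
tool_pos: [0.4647, 0.2219, 0.1086]
ee_rot: [-0.558, 0.681, -0.388, 0.272]
contact_force: [6.7, 3.4, -2.9]
finger_gap: 0.0004
```

```bash
python3 chk.py|head -1
```

```text
t 3.9333 F_tool [1.04 1.02 7.87] torque [ 0.61 -1.43  0.02]
```

Emit:
arm_command(
  moves=[
    [[0,0,0],[0,0,-1],0],
    [[0,0,0],[0,0,-2],0],
    [[0,0,0],[0,0,-3],0],
    [[0,0,0],[0,0,-3],0],
    [[0,0,0],[0,0,-3],0],
  ],
)

```text
clock: 4.35
tool_pos: [0.4643, 0.222, 0.1089]
ee_rot: [-0.56, 0.68, -0.387, 0.273]
contact_force: [10.2, 6.7, -6.6]
finger_gap: 0.0007
```

```bash
python3 chk.py
```

```text
t 4.35 F_tool [ 0.45  3.65 13.33] torque [ 1.34 -2.38 -0.08]
0 (array([-0.92, 14.77, -0.07]), array([15.6, -0.8, 23.9]))
0.05 (array([-0.92, 11.91, -0.04]), array([12.2, -0.9, 19.8]))
0.1 (array([-0.92,  9.04, -0.02]), array([ 9. , -0.9, 15.6]))
0.15 (array([-0.92,  6.18,  0.  ]), array([ 6.1, -1. , 11.2]))
0.2 (array([-0.92,  3.31,  0.03]), array([ 3.3, -1.1,  6.7]))
0.26 (array([-0.92, -0.13,  0.05]), array([ 0.3, -1.2,  1.1]))
0.28 (array([-0.92, -1.27,  0.06]), array([-0.6, -1.2, -0.9]))
```

Emit:
arm_command(
  moves=[
    [[0,0,0],[0,0,3],0],
    [[0,3,0],[3,0,8],0],
    [[0,6,0],[7,0,14],0],
    [[0,9,0],[10,0,20],0],
    [[0,12,0],[13,0,26],0],
    [[0,14.5,0],[17,0,33],0],
    [[0,14.5,0],[20,0,40],0],
    [[0,14.5,0],[20,0,40],0],
  ],
)

```text
clock: 5.02
tool_pos: [0.5034, 0.2243, 0.0979]
ee_rot: [-0.502, 0.644, -0.457, 0.354]
contact_force: [0.1, -0.5, -0.4]
finger_gap: -0.0001
```

Emit:
arm_command(
  moves=[
    [[0,0,0],[0,0,0],0],
    [[0,0,0],[0,0,0],0],
    [[0,0,0],[0,0,0],0],
    [[0,0,0],[0,0,0],0],
    [[0,0,0],[0,0,0],0],
    [[0,0,0],[0,0,0],0],
  ],
)

```text
clock: 5.52
tool_pos: [0.5031, 0.2246, 0.0989]
ee_rot: [-0.502, 0.643, -0.456, 0.355]
contact_force: [-0.4, 1.0, 0.4]
finger_gap: 0.0004
```

```bash
python3 chk.py
python3 - <<'E'
from h import *
c=cams.capture("wrist"); b=c["frame"][130:340,100:410]
cv2.imwrite("pics/w3.png",cv2.resize(b,(620,420))[:,:,::-1])
E
```

```text
t 5.5167 F_tool [-1.12 -0.36 -0.17] torque [-0.01 -0.09 -0.03]
0 (array([-0.25,  0.24, -0.04]), array([ -1.3,  -1.6, -11.7]))
0.05 (array([-0.25, -2.63, -0.03]), array([ -3.5,  -1.6, -16.5]))
0.1 (array([-0.25, -5.49, -0.03]), array([ -5.6,  -1.6, -21.4]))
0.15 (array([-0.25, -8.36, -0.02]), array([ -7.4,  -1.7, -26.4]))
0.2 (array([ -0.25, -11.22,  -0.02]), array([ -8.9,  -1.7, -31.5]))
0.26 (array([-2.600e-01, -1.466e+01, -1.000e-02]), array([-10.4,  -1.7, -37.7]))
0.28 (array([-2.60e-01, -1.58e+01, -1.00e-02]), array([-10.8,  -1.7, -39.8]))
```

View pics/w3.png

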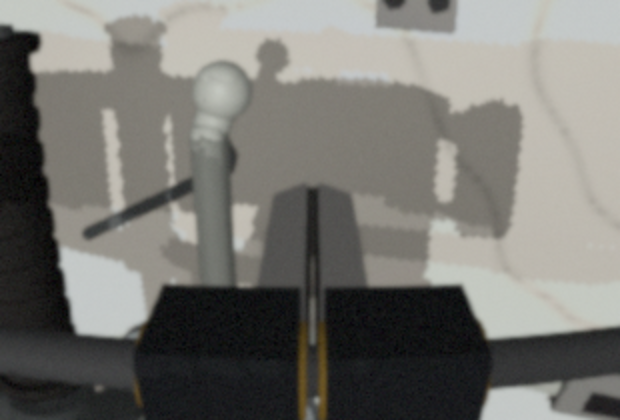

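The lever is fully back out: the blade at (212,220) is parallel to the grip and clear of the fingers at (270,240). Now the second press.

Emit:
arm_command(
  moves=[
    [[0,0,0],[-1,0,-6],0],
    [[0,0,0],[-1,0,-11],0],
    [[0,-2.5,0],[-3.5,0,-16],0],
    [[0,-5.5,0],[-5.5,0,-21],0],
    [[0,-8.5,0],[-7.5,0,-26],0],
    [[0,-11,0],[-9,0,-31],0],
    [[0,-13.5,0],[-10,0,-36],0],
    [[0,-14.5,0],[-10.5,0,-38],0],
  ],
)

```text
clock: 6.23
tool_pos: [0.4657, 0.2224, 0.1077]
ee_rot: [-0.557, 0.682, -0.388, 0.272]
contact_force: [4.6, 0.8, -5.4]
finger_gap: 0.0003
```

```bash
python3 chk.py
```

```text
t 6.2333 F_tool [2.22 4.18 5.37] torque [ 0.26 -1.15  0.03]
0 (array([-0.45, 14.8 ,  0.04]), array([15.2, -1.8, 22.3]))
0.05 (array([-0.45, 11.94,  0.05]), array([11.7, -1.8, 18.2]))
0.1 (array([-0.45,  9.07,  0.06]), array([ 8.5, -1.9, 14. ]))
0.15 (array([-0.45,  6.21,  0.07]), array([ 5.6, -1.9,  9.6]))
0.2 (array([-0.45,  3.34,  0.08]), array([ 2.8, -2. ,  5. ]))
0.26 (array([-0.44, -0.09,  0.09]), array([-0.2, -2. , -0.6]))
0.28 (array([-0.44, -1.24,  0.1 ]), array([-1.1, -2. , -2.5]))
```

Emit:
arm_command(
  moves=[
    [[0,0,0],[0,0,-1],0],
    [[0,0,0],[0,0,-2],0],
    [[0,0,0],[0,0,-3],0],
    [[0,0,0],[0,0,-4],0],
    [[0,0,0],[0,0,-5],0],
    [[0,0,0],[0,0,-6],0],
    [[0,0,0],[0,0,-6],0],
    [[0,0,0],[0,0,-6],0],
  ],
)

```text
clock: 6.9
tool_pos: [0.464, 0.222, 0.1084]
ee_rot: [-0.56, 0.679, -0.388, 0.273]
contact_force: [12.2, 9.3, -10.2]
finger_gap: 0.0002
```

```bash
python3 chk.py | sed -n '1p;7,8p'
```

```text
t 6.9 F_tool [-0.32  6.59 17.23] torque [ 1.63 -2.55 -0.04]
0.26 (array([-0.93, -0.13, -0.01]), array([ 0.5, -1.7,  1.1]))
0.28 (array([-0.93, -1.28, -0.  ]), array([-0.4, -1.7, -0.8]))
```

Emit:
arm_command(
  moves=[
    [[0,0,0],[0,-1,0],0],
    [[0,0,0],[0,-1,0],0],
    [[0,0,0],[0,-1,0],0],
    [[0,0,0],[0,-1,0],0],
    [[0,0,0],[0,-1,0],0],
    [[0,0,0],[0,-1,0],0],
  ],
)

```text
clock: 7.4
tool_pos: [0.464, 0.222, 0.1085]
ee_rot: [-0.56, 0.68, -0.388, 0.273]
contact_force: [11.3, 8.6, -12.8]
finger_gap: 0.0004
```

```bash
python3 chk.py | sed -n '1p;7,8p'
python3 - <<'E'
from h import *
c=cams.capture("wrist"); b=c["frame"][130:340,100:410]; k=cams.capture("scene")["frame"][110:250,170:360]
cv2.imwrite("pics/m4.png",np.vstack([cv2.resize(b,(442,300)),cv2.resize(k,(442,300))])[:,:,::-1])
E
```

```text
t 7.4 F_tool [-0.08  9.31 16.69] torque [ 1.7  -2.75 -0.07]
0.26 (array([-0.87, -0.13, -0.03]), array([ 0.5, -1.6,  1.2]))
0.28 (array([-0.87, -1.28, -0.02]), array([-0.4, -1.6, -0.7]))
```

View pics/m4.png

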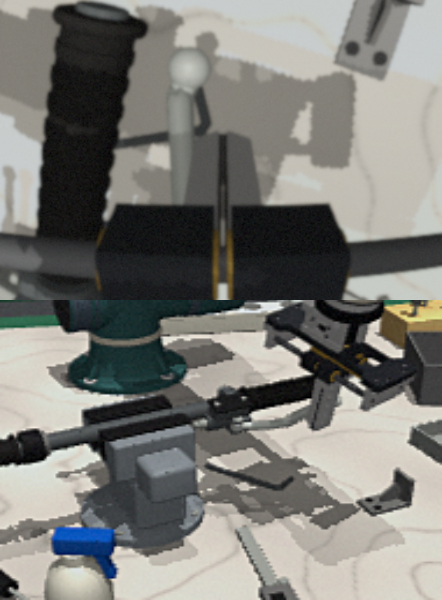

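The lever is held in by the fingers, with a clear gap to the grip. My upward nudge increased the lengthwise load, so I'll reverse it.

Emit:
arm_command(
  moves=[
    [[0,0,0],[0,2,0],0],
    [[0,0,0],[0,3,0],0],
    [[0,0,0],[0,3,0],0],
    [[0,0,0],[0,3,0],0],
    [[0,0,0],[0,3,0],0],
    [[0,0,0],[0,3,0],0],
  ],
)

```text
clock: 8.0
tool_pos: [0.4642, 0.222, 0.1081]
ee_rot: [-0.561, 0.679, -0.387, 0.273]
contact_force: [11.1, 8.2, -4.2]
finger_gap: 0.0006
```

```bash
python3 chk.py | sed -n '1p;7,8p'; python3 -c "
from h import *
s=status.sense(); F=s['contact_force']; print(F, np.linalg.norm(F))
if 9<np.linalg.norm(F)<30: print(sign_off())"
```

```text
t 8.0 F_tool [-0.4   1.07 14.39] torque [ 1.49 -2.32 -0.09]
0.26 (array([-1.03, -0.14,  0.03]), array([ 0.4, -2. ,  1. ]))
0.28 (array([-1.03, -1.28,  0.04]), array([-0.5, -2. , -0.9]))
[11.13566357  8.1635134  -4.21093322] 14.435300926576192
the job is handed in; nothing more can be done
None
```

I pressed the brake lever to its stop with the outside of the shut fingers, let it spring fully back out, then pressed it in again. I handed the job in at 8.0 s while still holding it.

- **First press:** the force rose from 6 N to 13 N over the last fraction of a millimetre, which marked the stop.
- **Release:** the wrist picture showed the blade parallel to the grip and clear of the fingers, with the force back to about zero.
- **Final hold:** the push was about 14 N straight into the lever, with only 1 N sideways. It stopped at the same place as the first press, about 1 mm further in than my estimate for 0.26 rad.
- **Bench and clamp:** the last pictures showed a clear gap to the grip and nothing on the bench moved. I did not re-measure the clamp angle after pressing.
- **Sideways load:** one small upward correction briefly raised the load along the fingers to 9 N. By estimate that is about 0.65 N m on the clamp, well below its 5 N m slip, and I reversed it before handing in.

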